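Stand the height gauge over the brass block

TASK

Check the height of the brass block on the workshop bench: lift the yellow-and-blue height gauge by its yellow column, lower it gently over the brass block so that both legs stand on the bench either side of the block and the sprung foot rests near the middle of its top, then let go and leave it standing there, reading the block's height. Do not drop the gauge, shove the block out of place, or disturb the steel strip and the copper slug.

Things in the scene. Friction and masses are not known exactly. Their poses are not given: they have to be found in the camera images.
- gauge: Loose height gauge, 0.5 to 0.7 kg. Origin: underside centre, at leg soles; z up. Legs 14 mm thick at y = +-57 (100 mm clear between), soles 64 long in x; blue bridge 40 x 128, z 78 to 94 mm. Grip: yellow column 28 x 28, z 94 to 155; red pointers 18.5 mm out on its x faces, so grip across its y faces, 137 mm up. On the axis, between the legs: sprung foot, 20 mm dark disc on a rod.
- foot (a joint): Gauge reading, m: how far the foot is pushed up above the leg soles. 0 with the foot fully down (gauge in the air or on bare bench), at most 0.054. A light spring pushes it down (0.75 N at 0, 1.6 N at 0.032), far less than the gauge's weight. Over a part, legs on the bench, it reads the part's height.
- block: The part to be measured: loose rectangular brass (yellow metal) block lying on the bench, 70 mm long (x) x 40 mm wide (y) x 32 mm high (z), about 0.75 kg. Origin: centre of its underside.
- strip: Bystander: loose flat bright steel strip lying on the bench, 110 mm (x) x 30 mm (y) x 12 mm high. Origin: centre of its underside.
- slug: Bystander: loose copper slug cut from round rod, standing on end, 34 mm diameter, 46 mm high. Origin: centre of its underside.
Mind the look-alikes: they are no part of the job. There is more than one size of the gauge; the job needs the largest.

How it is judged:
On the way:
1. the gauge is lifted clear of the bench, its foot fully down (height (world z) of gauge above 0.025 m and value of joint foot below 0.004 m), for 0.1 s.
At the end, for the whole second after the job is handed in: Gauge upright and still (tilt under 0.06 rad), soles within 4 mm of the bench, axis within 18 mm of the block's centre, foot pressing on the block and reading 29.5 to 34.5 mm; block flat, within 25 mm of its start, strip and slug within 20 mm of theirs (value of joint foot between 0.0295 and 0.0345 m and contact force between gauge and block above 0.3 N and horizontal distance between gauge and block below 0.018 m and height (world z) of each of gauge, block below 0.004 m and angle between each of gauge, block's own z axis and vertical below 0.06 rad and distance of block from where it was at the start of the episode below 0.025 m and distance of each of strip, slug from where it was at the start of the episode below 0.02 m and linear speed of gauge below 0.02 m/s); the robot touches nothing.
It fails at once if the gauge is dropped (moving faster than 0.45 m/s with no finger on it) (linear speed of gauge above 0.45 m/s and contact force between the fingers and gauge below 0.05 N).
It fails at once if the block is shoved more than 25 mm (distance of block from where it was at the start of the episode above 0.025 m).
It fails at once if the strip or the slug is moved more than 20 mm (distance of any of strip, slug from where it was at the start of the episode above 0.02 m).
It also fails if it takes over 45 s, if anything falls off the work surface, if the arm or the gripper's body presses on something with over 40 N, if the wrist force passes 120 N, or if a joint passes its speed limit or range.

ROBOT

A 7-joint arm with a two-finger parallel gripper is mounted at the origin on the work surface. World frame = base frame: x ahead of the robot, y to its left, z up, the work surface at z = 0. Lengths are in m, angles in rad, forces in N, time in s.
With the tool pointing down it reaches from about 0.425 to 0.875 m from the base axis. Payload 4.7 kg.
Tool frame: the origin (TCP) lies at the very end of the fingers, on their centre line; the grasp point (between the pads) lies 19 mm behind it (ctrl.grip_depth is the distance from the TCP to the grasp point, in m); z points along the fingers, y is the line along which they close (so a half turn about z gives the same grasp; the last joint's range is limited). The gripper opens to 87 mm and grips with 3 to 60 N. Pads are 19 mm wide; open, the fingers measure 117 mm over their backs; the gripper's body (75 mm by 190 mm) begins 51 mm behind the grasp point.
Start: joints at [1.239, 0.321, -0.07, 1.45, 0.023, 1.371, -0.057], TCP at [0.22, -0.612, 0.223] pointing down, gripper open.
Joint ranges: [-2.86, 2.86], [-0.3, 2.09], [-1.38, 1.24], [0.06, 2.45], [-1.56, 4.7], [0.09, 2.05], [-2.69, 2.69]. Speed limits (rad/s): [2.57, 2.57, 3.14, 3.14, 3.14, 3.14, 3.14].

INTERFACE

Orientations are given as a unit quaternion [w, x, y, z].
In Python, from plant import ctrl, imaging gives the robot as it stands. The module is installed in compiled form; this text tells all that it offers.
- The arm moves only by the tool carry_out, never from a script. Its argument "plan" is a list of rows, each an object of numbers: "dx", "dy", "dz": the shift along the tool's x, y, z in m; "rx", "ry", "rz": the turn, a rotation vector about the tool's x, y, z in units of 8 degrees (1.0 is 8 degrees); "hand": the finger opening in m, from 0 to 0.087. In form: [{"dx": .., "dy": .., "dz": .., "rx": .., "ry": .., "rz": .., "hand": ..}, ...]. A call has 1 to 12 rows; each row shifts and turns the commanded pose from where the row before left it, along the tool's axes as they then stand; what a row does not reach is not made up. A row lasts 1/8 s, in which the tool goes at most 62.5 mm and 10.7 degrees, less where a joint would pass 70% of its speed; a pose out of reach is approached as far as the arm can. A call with a gripper value outside its range is refused whole. The fingers move at their own pace and stop on an object; "newtons" is the grip in N (left out, the last holds). Time passes only in rows, so rows that do not move let the fingers close. It gives the time, the measured TCP pose, the force, the opening and the grip force at its end, in the units of the state.
- ctrl.observe(): the state, without advancing time (a new reading comes with each control period).
- imaging.snapshot(name): name is "side" or "top" or "wrist"; returns (picture, depth): 480x640x3 uint8, red, green, blue; 480x640 float32, m along the optical axis (not along the pixel's ray), 0 where there is no reading.
- imaging.calibration(name): a dict with "fx", "fy", "cx", "cy" (pixels), "rvec" (rotation vector, rad) and "tvec" (3), from world to camera coordinates, as OpenCV has them. Camera axes: x right, y down, z forward; pixel columns grow to the right and rows downward; lengths in m; the calibration is good to about 2 mm. A picture is of the moment at which its call begins: read the wrist's pose just before it. calibration takes no time and is no camera call; for the wrist camera it gives the pose at the moment of the call.
- ctrl.close_job(): hands the job in; it is judged then, once.
Trained networks look in the newest picture that a camera, given by its name, has taken for a name from the list of things; names that differ only in an ending like _2 or _b are one class to them, and where a whole thing is asked for, a point or a joint stands for the part that bears it (a point fixed in the world has none). Each returns a list of dicts, best first, with "score" (0 to 1); they miss things now and then, are a little off and sometimes report something else, mostly with a low value. They report only what shows in the picture. A call takes as long as a camera call. They do not tell look-alikes from the thing itself.
- imaging.silhouettes(camera, label): "region" (480x640 bool, what is visible of it) and "at" ([column, row] in pixels, amid what is visible of it).
- imaging.tip_of(camera, label): "at" ([column, row] in pixels: a listed point, or the origin of a listed thing).
The state is a dict: "time": time; "qpos": joint angles; "qd": joint speeds; "joint_efforts": joint torques, N m; "tcp_pos": TCP position; "ee_rot": TCP orientation; "wrist_force": force on the tool from outside, world axes, zero at the start; "torque": the same for the moment, N m; "finger_gap": finger opening in m; "grasp_force": force on a finger pad.
Only numpy, scipy, OpenCV 4.12 (cv2) and the standard library are available. Lean on these libraries where they do the work, as an engineer would, in place of code of your own. Each camera call takes 0.05 s, during which the arm holds its last target. There are 200 camera calls.

## Working session

There is one attempt and no reset: what is moved stays moved. The work goes in short steps, Python scripts to look and compute and a tool call to move; the robot and the scene stay as the last step left them, time stands still between calls to the robot, and variables do not carry over. Pictures are saved under pics/ and viewed, at most 10 in all, crops included, and the job is handed in when it is done.

Besides the shell and the picture viewer there is one more tool, called by a JSON object that holds its "method" and its "body". carry_out: Moves the arm, as the interface text tells. Its arguments: {"type":"object","properties":{"plan":{"type":"array"},"newtons":{"type":"number"}},"required":["plan"]}

```bash
mkdir -p pics; cat > h.py <<'E'
import numpy as np, cv2
from plant import ctrl, imaging
def snap(n):
    c=imaging.calibration(n); p,d=imaging.snapshot(n); return p,d,c
def cloud(d,c):
    v,u=np.mgrid[0:480,0:640]
    P=np.stack([(u-c["cx"])/c["fx"]*d,(v-c["cy"])/c["fy"]*d,d],-1)
    R=cv2.Rodrigues(np.array(c["rvec"],float))[0]
    W=(P-np.array(c["tvec"]).reshape(3))@R
    W[d<=0]=np.nan
    return W
def save(p,n): cv2.imwrite("pics/"+n,p[...,::-1])
E
python3 - <<'E'
from h import *
print(ctrl.observe())
a=[]
for n in("side","top"):
    p,d,c=snap(n); np.savez("/tmp/"+n,p=p,W=cloud(d,c)); save(p,n+".png")
    W=cloud(d,c)
    for l in("gauge","block","strip","slug"):
        for r in imaging.silhouettes(n,l):
            m=r["region"]; q=W[m]; print(n,l,round(r["score"],2),np.round(r["at"]),m.sum(),np.nanmedian(q,0).round(3),np.nanpercentile(q[:,2],[5,98]).round(3))
E
```

```text
{'time': 0.0, 'qpos': array([ 1.23913251,  0.32179654, -0.07007917,  1.45172573,  0.02259397,
        1.37078579, -0.05691862]), 'qd': array([-2.47228831e-04, -1.25394269e-03, -1.58880247e-03,  7.93124896e-04,
        6.21479490e-04,  7.19923677e-05, -5.81725972e-04]), 'joint_efforts': array([-2.45021447e-04, -4.91285133e+01, -4.04187161e-01, -3.12530851e+01,
       -6.40695216e-02,  4.37557453e-02,  1.82603908e-04]), 'tcp_pos': array([ 0.22005164, -0.61100857,  0.22145319]), 'ee_rot': array([-9.40397558e-04,  9.85092082e-01,  1.72025172e-01, -2.13352983e-04]), 'wrist_force': array([ 0.51519758,  0.42811906, -0.42985805]), 'torque': array([0.01115179, 0.00445191, 0.06124166]), 'grasp_force': 0.0, 'finger_gap': 0.08729611901571493}
side gauge 0.97 [287. 134.] 882 [0.644 0.394 0.071] [0.006 0.12 ]
side gauge 0.83 [278. 181.] 2595 [0.565 0.234 0.085] [0.006 0.155]
side gauge 0.7 [228. 209.] 1784 [0.454 0.203 0.067] [0.001 0.118]
side gauge 0.48 [336. 417.] 1783 [ 0.487 -0.248  0.012] [0.004 0.015]
side block 0.62 [410. 295.] 1244 [ 0.679 -0.089  0.031] [0.005 0.034]
side strip 0.7 [277. 292.] 610 [ 0.48  -0.011  0.037] [0.005 0.048]
side strip 0.57 [338. 418.] 1704 [ 0.488 -0.248  0.012] [0.006 0.015]
side strip 0.35 [278. 200.] 96 [0.567 0.245 0.024] [0.005 0.049]
side slug 0.9 [278. 292.] 658 [ 0.48  -0.011  0.035] [0.002 0.048]
top gauge 0.87 [138. 189.] 1300 [0.635 0.401 0.071] [0.001 0.119]
top gauge 0.76 [216. 226.] 1886 [0.564 0.238 0.094] [0.008 0.157]
top gauge 0.69 [233. 288.] 1026 [0.454 0.208 0.072] [0.006 0.12 ]
top block 0.74 [389. 172.] 843 [ 0.682 -0.078  0.031] [0.006 0.036]
top block 0.18 [467. 274.] 863 [ 0.488 -0.244  0.012] [0.006 0.016]
top strip 0.89 [466. 273.] 880 [ 0.487 -0.244  0.012] [0.006 0.016]
top slug 0.52 [349. 275.] 250 [0.48  0.001 0.046] [0.041 0.05 ]
```

View pics/side.png

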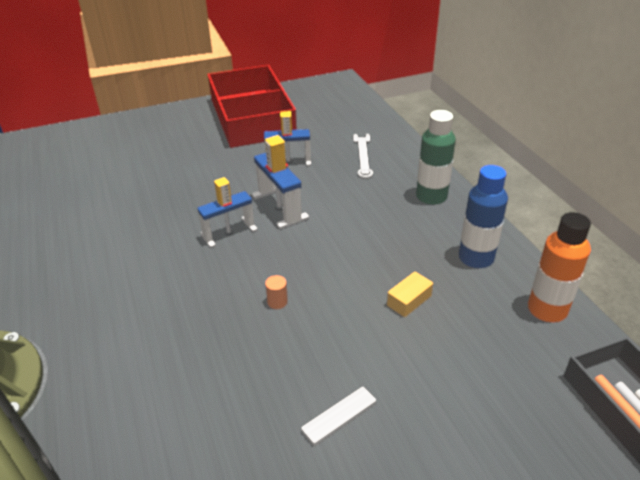

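```bash
python3 - <<'E'
import numpy as np,cv2
for n in("side","top"):
    f=np.load("/tmp/%s.npz"%n); W=f["W"]; p=f["p"]
    hsv=cv2.cvtColor(p,cv2.COLOR_RGB2HSV)
    def rect(m,s):
        q=W[m][:,:2].astype(np.float32)
        if len(q)<8: print(n,s,len(q)); return
        print(n,s,len(q),q.min(0).round(3),q.max(0).round(3),[np.round(x,3) for x in cv2.minAreaRect(q)])
    near=lambda c,r:(np.hypot(W[...,0]-c[0],W[...,1]-c[1])<r)
    rect(near((.565,.236),.1)&(W[...,2]>.148)&(W[...,2]<.16),"coltop")
    rect(near((.565,.236),.1)&(W[...,2]>.088)&(W[...,2]<.099),"bridge")
    rect(near((.565,.236),.1)&(W[...,2]>.088),"gauge all")
    rect(near((.68,-.08),.08)&(W[...,2]>.027)&(W[...,2]<.04),"block")
f=np.load("/tmp/top.npz");cv2.imwrite("pics/crop.png",cv2.resize(f["p"][140:340,90:290,::-1],(600,600),interpolation=2))
E
```

```text
side coltop 181 [0.553 0.231] [0.584 0.263] [array([0.569, 0.248]), array([0.031, 0.031]), np.float64(4.862)]
side bridge 605 [0.54  0.182] [0.596 0.313] [array([0.567, 0.248]), array([0.04 , 0.131]), np.float64(9.142)]
side gauge all 1231 [0.54  0.182] [0.596 0.313] [array([0.567, 0.248]), array([0.04 , 0.131]), np.float64(9.002)]
side block 812 [ 0.646 -0.111] [ 0.724 -0.05 ] [array([ 0.685, -0.08 ]), array([0.073, 0.042]), np.float64(22.372)]
top coltop 284 [0.551 0.234] [0.582 0.265] [array([0.567, 0.25 ]), array([0.03 , 0.029]), np.float64(8.46)]
top bridge 1119 [0.538 0.185] [0.593 0.314] [array([0.566, 0.25 ]), array([0.041, 0.129]), np.float64(8.673)]
top gauge all 1544 [0.538 0.185] [0.593 0.314] [array([0.566, 0.25 ]), array([0.041, 0.129]), np.float64(8.673)]
top block 710 [ 0.644 -0.11 ] [ 0.722 -0.048] [array([ 0.683, -0.079]), array([0.07 , 0.041]), np.float64(22.547)]
```

View pics/top.png

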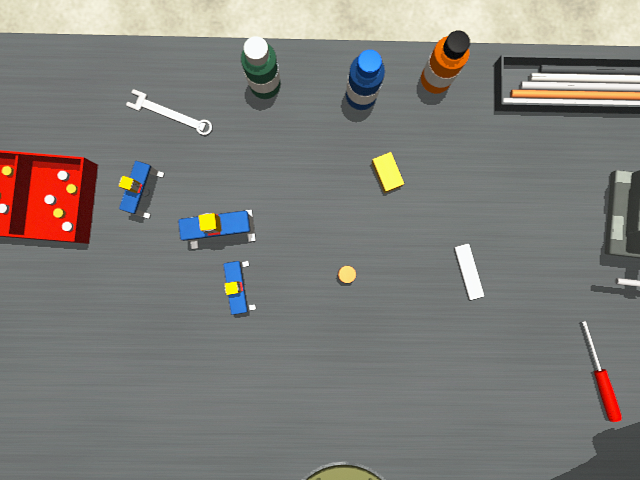

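View pics/crop.png

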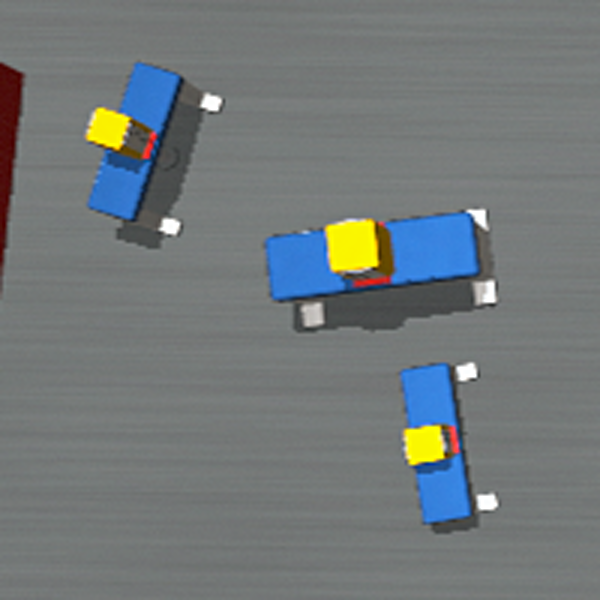

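Look-alikes in the top picture are three gauges: (138,189) and (233,288), both about 0.12 m tall with a short bridge, and (216,226), which is 0.155 m tall with a 129 mm bridge. I choose (216,226). The crop shows it as the largest, with yellow column, blue bridge, and world position (0.567, 0.249), yaw 8.8°. The block is at top (389,172), world (0.684, -0.080), yaw 22.4°. The slug is at (347,274) and the strip at (469,272).

{"method": "carry_out", "body": {"plan": [{"rz":0.69,"hand":0.087},{"rz":0.69},{"dx":0.0378,"dy":-0.0404},{"dx":0.0378,"dy":-0.0404},{"dx":0.0378,"dy":-0.0404},{"dx":0.0378,"dy":-0.0404},{"dx":0.0378,"dy":-0.0404},{"dx":0.0378,"dy":-0.0404},{"dx":0.0378,"dy":-0.0404},{"dx":0.0378,"dy":-0.0404},{"dx":0.0378,"dy":-0.0404}]}}

```text
$.plan[0]: bad value
```

{"method": "carry_out", "body": {"plan": [{"dx":0.017,"dy":-0.054},{"dx":0.017,"dy":-0.054},{"dx":0.017,"dy":-0.054},{"dx":0.017,"dy":-0.054},{"dx":0.017,"dy":-0.054},{"dx":0.017,"dy":-0.054},{"dx":0.017,"dy":-0.054},{"dx":0.017,"dy":-0.054},{},{}]}}

```text
$.plan[0]: bad value
```

```bash
cat >> h.py <<'E'
def state():
    o=ctrl.observe(); w,x,y,z=o["ee_rot"]; 
    from scipy.spatial.transform import Rotation as R
    M=R.from_quat([x,y,z,w]).as_matrix()
    print("t",round(o["time"],2),"tcp",o["tcp_pos"].round(4),"yaw",np.degrees(np.arctan2(M[1,0],M[0,0])).round(2),"toolz",M[:,2].round(3),"gap",round(o["finger_gap"],4),"gf",round(o["grasp_force"],2),"F",o["wrist_force"].round(2))
    return o["tcp_pos"],M
def rects(W,c,r,lo,hi,s):
    q=W[(np.hypot(W[...,0]-c[0],W[...,1]-c[1])<r)&(W[...,2]>lo)&(W[...,2]<hi)][:,:2].astype(np.float32)
    if len(q)<8: print(s,len(q)); return
    print(s,len(q),[np.round(x,4) for x in cv2.minAreaRect(q)])
E
python3 - <<'E'
from h import *
t,M=state()
p,d,c=snap("wrist"); W=cloud(d,c); save(p,"w1.png")
rects(W,(.567,.249),.04,.148,.16,"col"); rects(W,(.567,.249),.1,.088,.099,"bridge")
print("tool delta", M.T@(np.array([.567,.249,.118])-t))
E
```

```text
t 0.5 tcp [ 0.2203 -0.6115  0.2226] yaw 19.82 toolz [-0. -0. -1.] gap 0.0866 gf 0.0 F [-0.43 -0.16  1.01]
col 0
bridge 0
tool delta [ 0.61790956 -0.69207131  0.10448037]
```

View pics/w1.png

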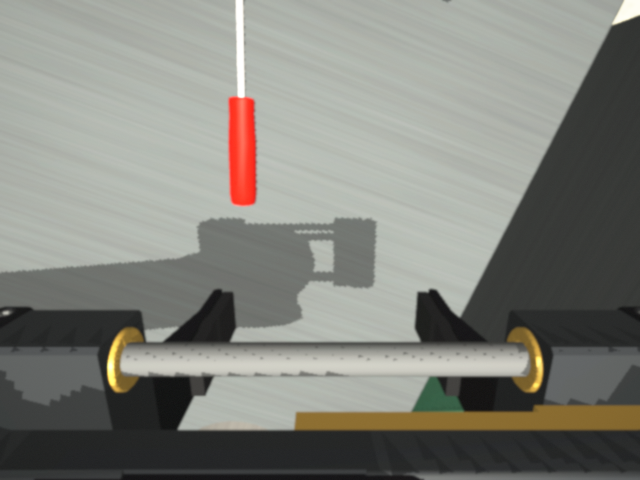

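The plan was refused and nothing moved; the picture only shows the screwdriver below the open gripper, at (241,150). Rows probably need all seven keys.

{"method": "carry_out", "body": {"plan": [{"dx":0,"dy":0,"dz":0,"rx":0,"ry":0,"rz":0.69,"hand":0.087},{"dx":0,"dy":0,"dz":0,"rx":0,"ry":0,"rz":0.69,"hand":0.087},{"dx":0.0378,"dy":-0.0404,"dz":0,"rx":0,"ry":0,"rz":0,"hand":0.087},{"dx":0.0378,"dy":-0.0404,"dz":0,"rx":0,"ry":0,"rz":0,"hand":0.087},{"dx":0.0378,"dy":-0.0404,"dz":0,"rx":0,"ry":0,"rz":0,"hand":0.087},{"dx":0.0378,"dy":-0.0404,"dz":0,"rx":0,"ry":0,"rz":0,"hand":0.087},{"dx":0.0378,"dy":-0.0404,"dz":0,"rx":0,"ry":0,"rz":0,"hand":0.087},{"dx":0.0378,"dy":-0.0404,"dz":0,"rx":0,"ry":0,"rz":0,"hand":0.087},{"dx":0.0378,"dy":-0.0404,"dz":0,"rx":0,"ry":0,"rz":0,"hand":0.087},{"dx":0.0378,"dy":-0.0404,"dz":0,"rx":0,"ry":0,"rz":0,"hand":0.087},{"dx":0.0378,"dy":-0.0404,"dz":0,"rx":0,"ry":0,"rz":0,"hand":0.087}]}}

```text
time: 1.92
tcp_pos: [0.5019, -0.1988, 0.2229]
ee_rot: [0.0, 0.997, 0.076, 0.0]
wrist_force: [1.0, -0.5, 0.3]
finger_gap: 0.087
grasp_force: 0.0
```

{"method": "carry_out", "body": {"plan": [{"dx":0.017,"dy":-0.054,"dz":0,"rx":0,"ry":0,"rz":0,"hand":0.087},{"dx":0.017,"dy":-0.054,"dz":0,"rx":0,"ry":0,"rz":0,"hand":0.087},{"dx":0.017,"dy":-0.054,"dz":0,"rx":0,"ry":0,"rz":0,"hand":0.087},{"dx":0.017,"dy":-0.054,"dz":0,"rx":0,"ry":0,"rz":0,"hand":0.087},{"dx":0.017,"dy":-0.054,"dz":0,"rx":0,"ry":0,"rz":0,"hand":0.087},{"dx":0.017,"dy":-0.054,"dz":0,"rx":0,"ry":0,"rz":0,"hand":0.087},{"dx":0.017,"dy":-0.054,"dz":0,"rx":0,"ry":0,"rz":0,"hand":0.087},{"dx":0.017,"dy":-0.054,"dz":0,"rx":0,"ry":0,"rz":0,"hand":0.087},{"dx":0,"dy":0,"dz":0,"rx":0,"ry":0,"rz":0,"hand":0.087}]}}

```text
time: 3.05
tcp_pos: [0.5677, 0.254, 0.2224]
ee_rot: [-0.002, 0.997, 0.081, -0.001]
wrist_force: [-0.6, -0.5, 0.4]
finger_gap: 0.087
grasp_force: 0.0
```

```bash
python3 - <<'E'
from h import *
t,M=state()
p,d,c=snap("wrist"); W=cloud(d,c); save(p,"w2.png")
rects(W,(.567,.249),.04,.148,.16,"col"); rects(W,(.567,.249),.1,.088,.099,"bridge")
print("tool delta", M.T@(np.array([.567,.249,.118])-t))
E
```

```text
t 3.05 tcp [0.5677 0.254  0.2224] yaw 9.3 toolz [-0.001  0.004 -1.   ] gap 0.087 gf 0.0 F [-0.64 -0.48  0.38]
col 1856 [array([0.5687, 0.2502]), array([0.0308, 0.0278]), np.float64(8.9155)]
bridge 5780 [array([0.5688, 0.2503]), array([0.0405, 0.1281]), np.float64(8.3848)]
tool delta [-0.00137917  0.00529847  0.10436834]
```

View pics/w2.png

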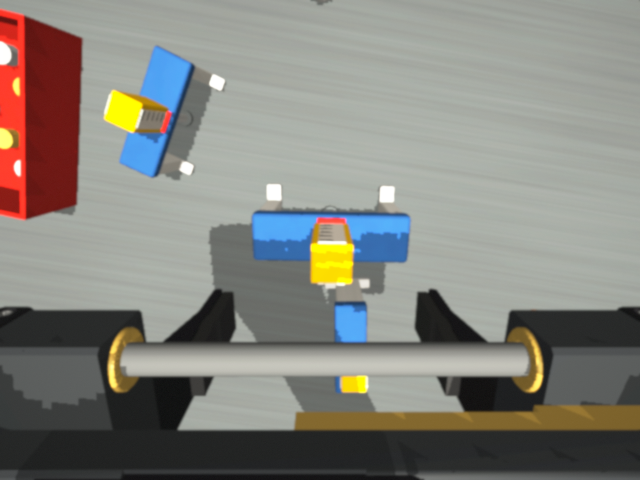

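The picture shows the large gauge's column at (330,265), centred between the fingers; the small look-alike at (350,345) is clear of them. I descend and grip.

{"method": "carry_out", "body": {"plan": [{"dx":0,"dy":0.004,"dz":0,"rx":0,"ry":0,"rz":0,"hand":0.087},{"dx":0,"dy":0,"dz":0.026,"rx":0,"ry":0,"rz":0,"hand":0.087},{"dx":0,"dy":0,"dz":0.026,"rx":0,"ry":0,"rz":0,"hand":0.087},{"dx":0,"dy":0,"dz":0.026,"rx":0,"ry":0,"rz":0,"hand":0.087},{"dx":0,"dy":0,"dz":0.026,"rx":0,"ry":0,"rz":0,"hand":0.087},{"dx":0,"dy":0,"dz":0,"rx":0,"ry":0,"rz":0,"hand":0.087}]}}

```text
time: 3.85
tcp_pos: [0.5695, 0.2399, 0.1166]
ee_rot: [0.001, 0.997, 0.075, -0.002]
wrist_force: [0.5, 0.1, -0.1]
finger_gap: 0.087
grasp_force: 0.0
```

{"method": "carry_out", "body": {"plan": [{"dx":0,"dy":0,"dz":0,"rx":0,"ry":0,"rz":0,"hand":0.015},{"dx":0,"dy":0,"dz":0,"rx":0,"ry":0,"rz":0,"hand":0.015},{"dx":0,"dy":0,"dz":0,"rx":0,"ry":0,"rz":0,"hand":0.015},{"dx":0,"dy":0,"dz":0,"rx":0,"ry":0,"rz":0,"hand":0.015},{"dx":0,"dy":0,"dz":0,"rx":0,"ry":0,"rz":0,"hand":0.015},{"dx":0,"dy":0,"dz":0,"rx":0,"ry":0,"rz":0,"hand":0.015},{"dx":0,"dy":0,"dz":0,"rx":0,"ry":0,"rz":0,"hand":0.015},{"dx":0,"dy":0,"dz":0,"rx":0,"ry":0,"rz":0,"hand":0.015}], "newtons": 30}}

```text
time: 4.85
tcp_pos: [0.5698, 0.2446, 0.1186]
ee_rot: [-0.001, 0.997, 0.077, -0.0]
wrist_force: [-0.8, 3.5, 0.8]
finger_gap: 0.0279
grasp_force: 30.0
```

Gripped: the gap is 27.9 mm against a 28 mm column. Lift.

{"method": "carry_out", "body": {"plan": [{"dx":0,"dy":0,"dz":-0.01,"rx":0,"ry":0,"rz":0,"hand":0.015},{"dx":0,"dy":0,"dz":-0.02,"rx":0,"ry":0,"rz":0,"hand":0.015},{"dx":0,"dy":0,"dz":-0.02,"rx":0,"ry":0,"rz":0,"hand":0.015},{"dx":0,"dy":0,"dz":-0.02,"rx":0,"ry":0,"rz":0,"hand":0.015},{"dx":0,"dy":0,"dz":-0.02,"rx":0,"ry":0,"rz":0,"hand":0.015},{"dx":0,"dy":0,"dz":0,"rx":0,"ry":0,"rz":-0.85,"hand":0.015},{"dx":0,"dy":0,"dz":0,"rx":0,"ry":0,"rz":-0.85,"hand":0.015},{"dx":0,"dy":0,"dz":0,"rx":0,"ry":0,"rz":0,"hand":0.015},{"dx":0,"dy":0,"dz":0,"rx":0,"ry":0,"rz":0,"hand":0.015}]}}

```text
time: 5.98
tcp_pos: [0.5702, 0.2434, 0.2089]
ee_rot: [0.0, 0.981, 0.193, 0.0]
wrist_force: [-0.4, -0.9, -5.7]
finger_gap: 0.0276
grasp_force: 30.0
```

```bash
python3 - <<'E'
from h import *
t,M=state()
print("tool delta", M.T@(np.array([.684,-.080,t[2]])-t))
E
```

```text
t 5.97 tcp [0.5702 0.2434 0.2089] yaw 22.25 toolz [ 0. -0. -1.] gap 0.0276 gf 29.96 F [-0.38 -0.91 -5.7 ]
tool delta [-1.71772745e-02  3.42347637e-01  6.07423884e-05]
```

{"method": "carry_out", "body": {"plan": [{"dx":-0.0017,"dy":0.0342,"dz":0,"rx":0,"ry":0,"rz":0,"hand":0.015},{"dx":-0.0017,"dy":0.0342,"dz":0,"rx":0,"ry":0,"rz":0,"hand":0.015},{"dx":-0.0017,"dy":0.0342,"dz":0,"rx":0,"ry":0,"rz":0,"hand":0.015},{"dx":-0.0017,"dy":0.0342,"dz":0,"rx":0,"ry":0,"rz":0,"hand":0.015},{"dx":-0.0017,"dy":0.0342,"dz":0,"rx":0,"ry":0,"rz":0,"hand":0.015},{"dx":-0.0017,"dy":0.0342,"dz":0,"rx":0,"ry":0,"rz":0,"hand":0.015},{"dx":-0.0017,"dy":0.0342,"dz":0,"rx":0,"ry":0,"rz":0,"hand":0.015},{"dx":-0.0017,"dy":0.0342,"dz":0,"rx":0,"ry":0,"rz":0,"hand":0.015},{"dx":-0.0017,"dy":0.0342,"dz":0,"rx":0,"ry":0,"rz":0,"hand":0.015},{"dx":-0.0017,"dy":0.0342,"dz":0,"rx":0,"ry":0,"rz":0,"hand":0.015},{"dx":0,"dy":0,"dz":0,"rx":0,"ry":0,"rz":0,"hand":0.015},{"dx":0,"dy":0,"dz":0,"rx":0,"ry":0,"rz":0,"hand":0.015}]}}

```text
time: 7.48
tcp_pos: [0.6845, -0.0786, 0.2083]
ee_rot: [-0.001, 0.981, 0.194, -0.0]
wrist_force: [0.1, 1.3, -5.4]
finger_gap: 0.0277
grasp_force: 30.0
```

```bash
python3 - <<'E'
from h import *
t,M=state()
for n in("side","top","wrist"):
    p,d,c=snap(n); W=cloud(d,c); save(p,n+"3.png")
    rects(W,(.684,-.08),.075,.166,.187,"bridge "+n); rects(W,(.684,-.08),.07,.027,.037,"block "+n)
    q=W[(np.hypot(W[...,0]-.684,W[...,1]+.08)<.08)&(W[...,2]>.06)&(W[...,2]<.16)]
    if len(q): print("lowest gauge z",np.nanpercentile(q[:,2],[0,1,5]).round(4),len(q))
    if n=="side": save(cv2.resize(p[130:330,280:520],(720,600)),"s3c.png")
E
```

```text
t 7.47 tcp [ 0.6845 -0.0786  0.2083] yaw 22.33 toolz [-0.001  0.001 -1.   ] gap 0.0277 gf 29.97 F [ 0.11  1.26 -5.37]
bridge side 1728 [array([ 0.6824, -0.0807]), array([0.0431, 0.1293]), np.float64(22.4318)]
block side 756 [array([ 0.6851, -0.0807]), array([0.0726, 0.0413]), np.float64(23.3192)]
lowest gauge z [0.0888 0.0913 0.0939] 1788
bridge top 119 [array([ 0.6672, -0.0774]), array([0.0148, 0.1069]), np.float64(22.3641)]
block top 311 [array([ 0.6656, -0.0865]), array([0.0308, 0.0409]), np.float64(23.4413)]
lowest gauge z [0.0893 0.0917 0.0944] 205
bridge wrist 10512 [array([ 0.6844, -0.0776]), array([0.04  , 0.1287]), np.float64(22.344)]
block wrist 2355 [array([ 0.6902, -0.0764]), array([0.0615, 0.0395]), np.float64(23.2302)]
lowest gauge z [0.0909 0.0936 0.0959] 2772
```

View pics/s3c.png

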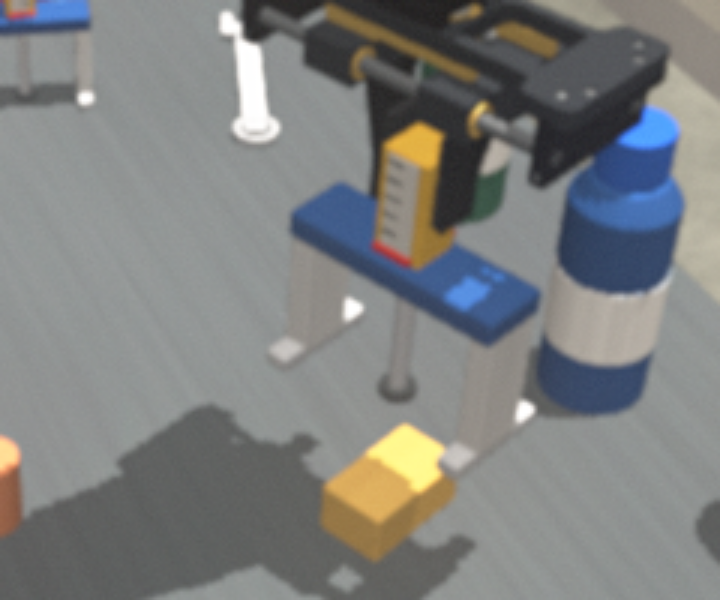

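The gauge hangs upright and aligned over the block: foot at crop (397,388), block at crop (390,490). Soles are about 90 mm up. Lower, with a 2 mm correction.

{"method": "carry_out", "body": {"plan": [{"dx":0,"dy":0.002,"dz":0.012,"rx":0,"ry":0,"rz":0,"hand":0.015},{"dx":0,"dy":0,"dz":0.012,"rx":0,"ry":0,"rz":0,"hand":0.015},{"dx":0,"dy":0,"dz":0.012,"rx":0,"ry":0,"rz":0,"hand":0.015},{"dx":0,"dy":0,"dz":0.012,"rx":0,"ry":0,"rz":0,"hand":0.015},{"dx":0,"dy":0,"dz":0.012,"rx":0,"ry":0,"rz":0,"hand":0.015},{"dx":0,"dy":0,"dz":0.008,"rx":0,"ry":0,"rz":0,"hand":0.015},{"dx":0,"dy":0,"dz":0.006,"rx":0,"ry":0,"rz":0,"hand":0.015},{"dx":0,"dy":0,"dz":0.006,"rx":0,"ry":0,"rz":0,"hand":0.015},{"dx":0,"dy":0,"dz":0.004,"rx":0,"ry":0,"rz":0,"hand":0.015},{"dx":0,"dy":0,"dz":0,"rx":0,"ry":0,"rz":0,"hand":0.015},{"dx":0,"dy":0,"dz":0,"rx":0,"ry":0,"rz":0,"hand":0.015}]}}

```text
time: 9.0
tcp_pos: [0.6855, -0.081, 0.1248]
ee_rot: [0.0, 0.981, 0.194, 0.0]
wrist_force: [-1.0, 0.4, -3.9]
finger_gap: 0.0279
grasp_force: 30.0
```

```bash
python3 - <<'E'
from h import *
t,M=state()
for n in("side","wrist"):
    p,d,c=snap(n); W=cloud(d,c); save(p,n+"4.png")
    rects(W,(.684,-.08),.075,.088,.108,"bridge "+n)
    q=W[(np.hypot(W[...,0]-.684,W[...,1]+.08)<.07)&(W[...,2]>.08)&(W[...,2]<.11)]; print("bridge top z",np.nanmedian(q[:,2]))
    rects(W,(.684,-.08),.045,.027,.037,"block "+n)
    if n=="side": save(cv2.resize(p[180:350,320:520],(700,595)),"s4c.png")
E
```

```text
t 9.0 tcp [ 0.6855 -0.081   0.1248] yaw 22.38 toolz [ 0. -0. -1.] gap 0.0279 gf 29.97 F [-1.    0.35 -3.86]
bridge side 1554 [array([ 0.6835, -0.0829]), array([0.0426, 0.1299]), np.float64(22.7098)]
bridge top z 0.09999544621279179
block side 614 [array([ 0.6826, -0.082 ]), array([0.0667, 0.0417]), np.float64(22.3871)]
bridge wrist 10935 [array([ 0.6854, -0.0811]), array([0.0398, 0.128 ]), np.float64(22.3876)]
bridge top z 0.10101246158038119
block wrist 2632 [array([ 0.7023, -0.0717]), array([0.0354, 0.04  ]), np.float64(22.6896)]
```

View pics/s4c.png

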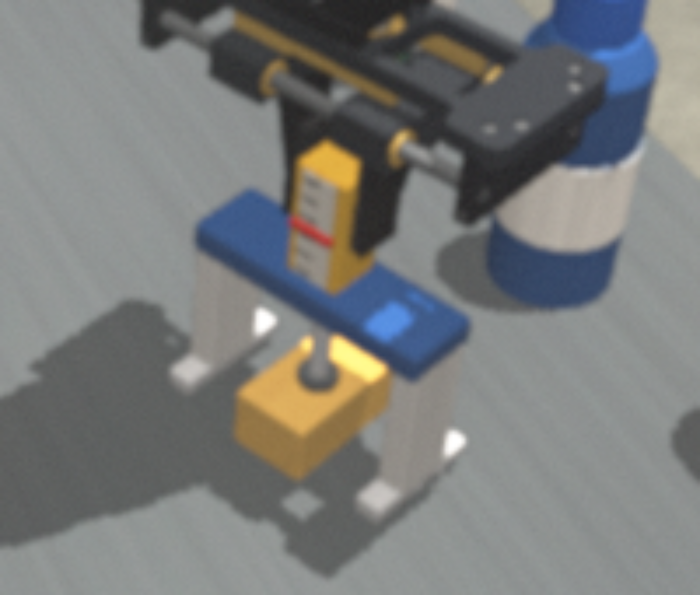

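The foot (crop 318,378) rests near the middle of the block's top and the legs straddle the block. About 6 mm remains.

{"method": "carry_out", "body": {"plan": [{"dx":0,"dy":0,"dz":0.002,"rx":0,"ry":0,"rz":0,"hand":0.015},{"dx":0,"dy":0,"dz":0.002,"rx":0,"ry":0,"rz":0,"hand":0.015},{"dx":0,"dy":0,"dz":0.001,"rx":0,"ry":0,"rz":0,"hand":0.015},{"dx":0,"dy":0,"dz":0.001,"rx":0,"ry":0,"rz":0,"hand":0.015},{"dx":0,"dy":0,"dz":0,"rx":0,"ry":0,"rz":0,"hand":0.015},{"dx":0,"dy":0,"dz":0,"rx":0,"ry":0,"rz":0,"hand":0.015}]}}

```text
time: 9.85
tcp_pos: [0.6856, -0.0812, 0.1187]
ee_rot: [0.0, 0.981, 0.194, 0.0]
wrist_force: [-0.1, 1.2, -4.0]
finger_gap: 0.028
grasp_force: 30.0
```

{"method": "carry_out", "body": {"plan": [{"dx":0,"dy":0,"dz":0.001,"rx":0,"ry":0,"rz":0,"hand":0.015},{"dx":0,"dy":0,"dz":0,"rx":0,"ry":0,"rz":0,"hand":0.015},{"dx":0,"dy":0,"dz":0,"rx":0,"ry":0,"rz":0,"hand":0.015}]}}

```text
time: 10.22
tcp_pos: [0.6858, -0.0809, 0.1183]
ee_rot: [0.0, 0.981, 0.194, 0.0]
wrist_force: [-1.8, 2.5, 1.1]
finger_gap: 0.0278
grasp_force: 30.0
```

The force went from -4 to +1.1 N, so the legs are on the bench. Release slowly.

{"method": "carry_out", "body": {"plan": [{"dx":0,"dy":0,"dz":0,"rx":0,"ry":0,"rz":0,"hand":0.03},{"dx":0,"dy":0,"dz":0,"rx":0,"ry":0,"rz":0,"hand":0.04},{"dx":0,"dy":0,"dz":0,"rx":0,"ry":0,"rz":0,"hand":0.06},{"dx":0,"dy":0,"dz":0,"rx":0,"ry":0,"rz":0,"hand":0.07},{"dx":0,"dy":0,"dz":0,"rx":0,"ry":0,"rz":0,"hand":0.07},{"dx":0,"dy":0,"dz":0,"rx":0,"ry":0,"rz":0,"hand":0.07}]}}

```text
time: 10.98
tcp_pos: [0.6854, -0.0812, 0.1175]
ee_rot: [0.0, 0.981, 0.194, -0.0]
wrist_force: [-0.4, -1.1, -0.1]
finger_gap: 0.0679
grasp_force: 0.0
```

{"method": "carry_out", "body": {"plan": [{"dx":0,"dy":0,"dz":-0.01,"rx":0,"ry":0,"rz":0,"hand":0.07},{"dx":0,"dy":0,"dz":-0.02,"rx":0,"ry":0,"rz":0,"hand":0.07},{"dx":0,"dy":0,"dz":-0.03,"rx":0,"ry":0,"rz":0,"hand":0.07},{"dx":0,"dy":0,"dz":-0.03,"rx":0,"ry":0,"rz":0,"hand":0.07},{"dx":0,"dy":0,"dz":-0.03,"rx":0,"ry":0,"rz":0,"hand":0.07},{"dx":0,"dy":0,"dz":0,"rx":0,"ry":0,"rz":0,"hand":0.07}]}}

```text
time: 11.72
tcp_pos: [0.6873, -0.0807, 0.2426]
ee_rot: [0.001, 0.981, 0.194, 0.004]
wrist_force: [0.1, 1.2, -0.2]
finger_gap: 0.0698
grasp_force: 0.0
```

```bash
python3 - <<'E'
from h import *
t,M=state()
for n in("side","wrist"):
    p,d,c=snap(n); W=cloud(d,c)
    rects(W,(.684,-.08),.075,.086,.1,"bridge "+n)
    rects(W,(.684,-.08),.04,.148,.162,"coltop "+n)
    q=W[(np.hypot(W[...,0]-.684,W[...,1]+.08)<.07)&(W[...,2]>.08)&(W[...,2]<.11)]; print("bridge top z",np.nanmedian(q[:,2]))
    rects(W,(.684,-.08),.05,.027,.037,"block "+n)
    if n=="side": save(cv2.resize(p[180:350,320:520],(700,595)),"s5c.png")
E
```

```text
t 11.72 tcp [ 0.6873 -0.0807  0.2426] yaw 22.38 toolz [ 0.007 -0.001 -1.   ] gap 0.0698 gf 0.0 F [ 0.12  1.17 -0.17]
bridge side 1361 [array([ 0.684 , -0.0827]), array([0.0438, 0.1291]), np.float64(22.5083)]
coltop side 300 [array([ 0.6836, -0.0837]), array([0.0304, 0.029 ]), np.float64(22.2204)]
bridge top z 0.09364212442835532
block side 605 [array([ 0.6729, -0.0697]), array([0.0581, 0.071 ]), np.float64(24.2863)]
bridge wrist 5387 [array([ 0.6855, -0.0809]), array([0.0396, 0.1281]), np.float64(22.27)]
coltop wrist 1635 [array([ 0.6849, -0.0811]), array([0.0305, 0.0279]), np.float64(22.4572)]
bridge top z 0.09439332835513604
block wrist 1075 [array([ 0.7012, -0.0569]), array([0.0268, 0.0676]), np.float64(22.3623)]
```

View pics/s5c.png

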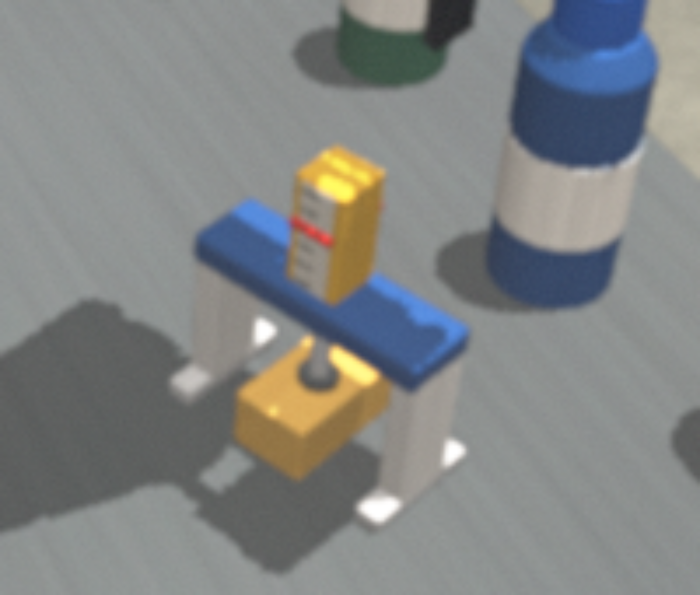

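The gauge stands upright over the block, with its bridge top at 94 mm, the foot at crop (320,377) on the block, and the gripper clear. Handing in.

```bash
python3 -c "
from plant import ctrl
print(ctrl.close_job())"
```

```text
the job is handed in; nothing more can be done
None
```

The largest gauge is standing upright over the brass block, legs on the bench and foot near the middle of its top, released and handed in at about 12 s; the hand-in returned no verdict.

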